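Clamp the shoe last with the wing knob

ROBOT

A 6-joint arm with a two-finger parallel gripper is mounted at the origin on a cart in front of the work surface, level with it; the furniture and walls round the work are solid. World frame = base frame: x ahead of the robot, y to its left, z up, the work surface at z = 0. Lengths are in m, angles in degrees, forces in N, time in s.
With the tool pointing down it reaches from about 0.4 to 0.825 m from the base axis. Payload 7 kg.
Tool frame: the origin (TCP) lies on the centre line of the jaws, within the pads' length; the fingertips stand 19 mm ahead of it and the grasp point (between the pads) is the TCP; z points along the fingers, y is the line along which they close (so a half turn about z gives the same grasp; the last joint's range is limited). The gripper opens to 88 mm and grips with 3 to 60 N. Pads are 19 mm wide; open, the fingers measure 130 mm over their backs; the gripper's body (78 mm by 193 mm) begins 47 mm behind the grasp point.
Start: joints at [-52.821, 20.546, 0.682, 0, -70.136, -16.507], TCP at [0.238, -0.632, 0.246] pointing down, gripper open.
Joint ranges: [-176.03, 176.03], [-82.01, 121.73], [-58.28, 71.71], [-173.87, 95.51], [-174.79, -0.11], [-173.66, 173.66]. Speed limits (degrees/s): [136.94, 136.94, 172.46, 180, 180, 180].

INTERFACE

Orientations are given as [roll, pitch, yaw] about the fixed x, y, z axes, in that order (R = Rz(yaw) Ry(pitch) Rx(roll)).
In Python, from plant import get_state, capture, close_job gives the robot as it stands.
- The arm moves only by the tool apply_moves, never from a script. Its argument "targets" is a list of rows, each a list of 7 numbers: the opening, from 0 (shut) to 1 (fully open), then the shift along the tool's x, y, z normalised to -1 to 1, where 1 is 1000 mm, then the turn, a rotation vector about the tool's x, y, z normalised to -1 to 1, where 1 is 90 degrees. In form: [[claw, tx, ty, tz, ax, ay, az], ...]. A call has 1 to 20 rows; each row shifts and turns the commanded pose from where the row before left it, along the tool's axes as they then stand; what a row does not reach is not made up. A row lasts 1/12 s, in which the tool goes at most 41.7 mm and 7.16 degrees, less where a joint would pass 70% of its speed; a pose out of reach is approached as far as the arm can. A call with a number of a shift or a turn outside -1 to 1 is refused whole. A call with a gripper value outside its range is refused whole. The fingers move at their own pace and stop on an object; "newtons" is the grip in N (left out, the last holds). Time passes only in rows, so rows that do not move let the fingers close. It gives the time, the measured TCP pose, the force, the opening and the grip force at its end, in the units of the state.
- get_state(): the state, without advancing time (a new reading comes with each control period).
- capture(name): name is "scene" or "top"; returns a dict with "frame" (480x640x3 uint8, red, green, blue), "range_z" (480x640 float32, m along the optical axis (not along the pixel's ray), 0 where there is no reading), "camera_matrix" (3x3 intrinsics, pixels), "T" (4x4, takes a point from camera to world coordinates). Camera axes: x right, y down, z forward; pixel columns grow to the right and rows downward; lengths in m; the calibration is good to about 2 mm. A picture is of the moment at which its call begins.
- close_job(): hands the job in; it is judged then, once.
The state is a dict: "time_s": time; "joints": joint angles; "qd": joint speeds; "joint_torque": joint torques, N m; "tcp_pos": TCP position; "eef_rot": TCP orientation; "contact_force": force on the tool from outside, world axes, zero at the start; "moment": the same for the moment, N m; "gripper_width": finger opening in m; "gripper_force": force on a finger pad.
Only numpy, scipy, OpenCV 4.12 (cv2) and the standard library are available. Lean on these libraries where they do the work, as an engineer would, in place of code of your own. Each camera call takes 0.05 s, during which the arm holds its last target. There are 200 camera calls.

TASK

Stand the shoe last on its sole in the bench clamp, lying along the wooden fence between the fence and the open jaw, about midway along the fence with its toe at the end away from the robot, and let go of it. Then turn the wing knob clockwise until the jaw holds the last firmly (its stop is tight enough) and let go, without knocking the guard plate that stands close to the wings. Do not tip the last over, and leave the shoe brush, sanding block and thread spool where they are.

Things in the scene. Friction and masses are not known exactly. Their poses are not given: they have to be found in the camera images.
- last_grip (a point): Beige plastic shoe last, 223 long (its x, toe at +x), 62 wide, 116 high, 0.24-0.48 kg, loose, standing on its sole on the bench. This point is the grip point in the middle of the upright cone (the ankle stump, about 32 wide across y from 60 mm up to its top), about 86 above what it stands on (the sole is curved and rests slightly heel-low), 55 behind the last's middle towards the heel, 26 below the top. Axes: x to the toe, y to the left, z up. Grasp across y, from above.
- last_toe (a point): Tip of the last's toe, some 15 above what it stands on; 165 ahead (+x) of last_grip and 78 lower. Same axes.
- bed (a point): Bench clamp: a dark steel plate 210 x 210 x 12 (mm), fixed in a run. This point is on the plate's upper face, where the middle of the last's sole belongs. Axes: x along the fence, roughly away from the robot; y from the fence to the knob; z up. Place the last (its x along the bed x) with y of last_grip at 0 to 8, best 4, and x at -55; the jaw then pushes it against the fence by itself.
- fence_face (a point): Middle of the face of the clamp's fence, a wooden rail 200 long (bed x), 45 high above the plate; the face is 36 from the bed point, at its -y side. Axes as the bed.
- pad_face (a point): Middle of the front face of the jaw's dark wooden pad, 62 long (bed x), 36 high, opposite the fence; free, it is at bed y = 44 - 15 x knob (mm; knob in rad): 37 to 42 at the start, 18.5 at the knob's stop. A black housing stands behind (bed y 80 to 132, 48 above the bench). Axes as the bed.
- knob_wings (a point): Steel wing knob (butterfly), upright axis, on the black housing, 106 from the bed's middle (+y of the bed). This point is on the axis, 8 above the middle of the wings' height, 90 above the bench; its x axis runs along the wings and turns with them, z up. Wings: 76 tip to tip, 10 thick, from 68 to 104 above the bench (solid across the middle: 70 to 94). Grasp across the 10 mm, on the axis.
- knob (a joint): Turn of the wing knob in rad, growing clockwise seen from above; stops at 0 (jaw open) and 1.7 (jaw fully closed); starts at 0.15 to 0.45. Friction about 0.16 N m, stays where it is left; a little more is needed to squeeze the pad (under 0.3 N m at the stop). With the last in place the pad touches at about 1.4 rad and is firm from 1.5.
- pad (a joint): How far the jaw's sprung pad is pressed back, m (0 free, up to 0.008; 1500 N/m).
- guard_mid (a point): Middle of the upright aluminium guard plate, 5 thick (x), 80 wide (y), from 12 to 88 above the bench, on the far side (+x of the bed) of the knob, its near face 46 from the knob's axis, so 8 from the wing tips as they pass. Axes as the bed.
- guard: The same guard plate; origin at the middle of its foot.
- brush_mid (a point): Bystander: wooden shoe brush 155 x 51 x 44, loose, right and behind; its middle.
- block_mid (a point): Bystander: cork sanding block 37 x 74 x 27, loose, left of the clamp; its middle.
- spool_mid (a point): Bystander: dark thread spool, 38 across, 58 high, loose, between last and clamp; its middle.

How it is judged (in metres and radians):
On the way, in this order (a step that is already met when the one before it is completed fails the run):
1. the last stands in the open clamp, let go (x of last_grip in the frame of bed between -0.095 and -0.015 m and y of last_grip in the frame of bed between -0.035 and 0.035 m and z of last_grip in the frame of bed between 0.076 and 0.096 m and angle between last_grip's own z axis and vertical below 0.15 rad and x of last_toe in the frame of bed above 0.06 m and distance between the grasp point and last_grip above 0.03 m and value of joint knob below 0.8 rad), for 0.2 s.
2. the wing knob is turned so that the jaw presses on the last (value of joint pad above 0.0015 m and value of joint knob above 1.2 rad), for 0.2 s.
At the end, for the whole second after the job is handed in: The last stands on the clamp plate on its sole (grip point 76 to 96 mm above it, within 0.15 rad of upright), within 40 mm of midway along the fence, toe at the far end, and the knob has been turned so that the jaw's pad is pressed back more than 1.5 mm by it (all of step 2 and x of last_grip in the frame of bed between -0.095 and -0.015 m and y of last_grip in the frame of bed between -0.035 and 0.035 m and z of last_grip in the frame of bed between 0.076 and 0.096 m and angle between last_grip's own z axis and vertical below 0.15 rad and x of last_toe in the frame of bed above 0.06 m); the robot touches nothing.
It fails at once if the guard plate is struck (over 15 N) (contact force between any of the fingers, the arm and guard above 15 N).
It fails at once if the last is tipped over (angle between last_grip's own z axis and vertical above 0.6 rad).
It fails at once if the shoe brush is moved more than 30 mm (distance of brush_mid from where it was at the start of the episode above 0.03 m).
It fails at once if the sanding block is moved more than 30 mm (distance of block_mid from where it was at the start of the episode above 0.03 m).
It fails at once if the thread spool is moved more than 30 mm (distance of spool_mid from where it was at the start of the episode above 0.03 m).
It also fails if it takes over 58 s, if anything falls off the work surface, if the arm or the gripper's body presses on something with over 40 N, if the wrist force passes 120 N, or if a joint passes its speed limit or range.

## Working session

There is one attempt and no reset: what is moved stays moved. The work goes in short steps, Python scripts to look and compute and a tool call to move; the robot and the scene stay as the last step left them, time stands still between calls to the robot, and variables do not carry over. Pictures are saved under pics/ and viewed, at most 10 in all, crops included, and the job is handed in when it is done.

Besides the shell and the picture viewer there is one more tool, called after "Emit:" as name([rows], argument=value, ...), one row to a line, values as JSON. apply_moves: Moves the arm, as the interface text tells. Scaled input: -1 to 1 covers 1000 mm each way for a shift and 90 degrees each way for a turn. Its arguments: {"type":"object","properties":{"targets":{"type":"array","items":{"type":"array","items":{"type":"number"}}},"newtons":{"type":"number"}},"required":["targets"]}

```bash
mkdir -p pics; ls
python3 - <<'E'
from plant import get_state, capture
import cv2,numpy as np
s=get_state();print(s)
for n in("scene","top"):
    c=capture(n);np.savez(f"pics/{n}0.npz",**c)
    cv2.imwrite(f"pics/{n}0.png",c["frame"][:,:,::-1]);print(n,c["camera_matrix"],c["T"])
E
```

```text
pics
{'time_s': 0.0, 'joints': array([-5.28195002e+01,  2.05898181e+01,  6.33717051e-01, -2.05486243e-02,
       -7.01350986e+01, -1.65041413e+01]), 'qd': array([-0.0170458 ,  0.02464416,  0.05102424, -0.12674799,  0.0010426 ,
       -0.00311883]), 'joint_torque': array([ 9.81593876e-04, -5.82720029e+01,  2.93059373e+01,  6.99721813e+00,
        6.92273868e-03, -1.37515135e-04]), 'tcp_pos': array([ 0.23812311, -0.63111434,  0.24463913]), 'eef_rot': array([ 1.79907070e+02, -7.38977995e-03, -1.59330633e+02]), 'contact_force': array([-0.4158555 , -0.29190369,  0.20245226]), 'moment': array([ 0.01516209,  0.01746284, -0.00063642]), 'gripper_force': 0.0, 'gripper_width': 0.08758201859317981}
scene [[460.25297338   0.         324.10783551]
 [  0.         460.25297338 237.64628834]
 [  0.           0.           1.        ]] [[-0.5430865  -0.49700589  0.67678815 -0.18404994]
 [-0.83951755  0.33708742 -0.42612481  0.56847585]
 [-0.01635023 -0.79959816 -0.60031279  0.74515176]
 [ 0.          0.          0.          1.        ]]
top [[470.61266959   0.         319.60861461]
 [  0.         470.61266959 246.84499185]
 [  0.           0.           1.        ]] [[-0.02335785 -0.99253303  0.11971883  0.45650739]
 [-0.99969578  0.02413796  0.00507004  0.09774827]
 [-0.00792195 -0.11956398 -0.99279489  1.02661554]
 [ 0.          0.          0.          1.        ]]
```

View pics/scene0.png

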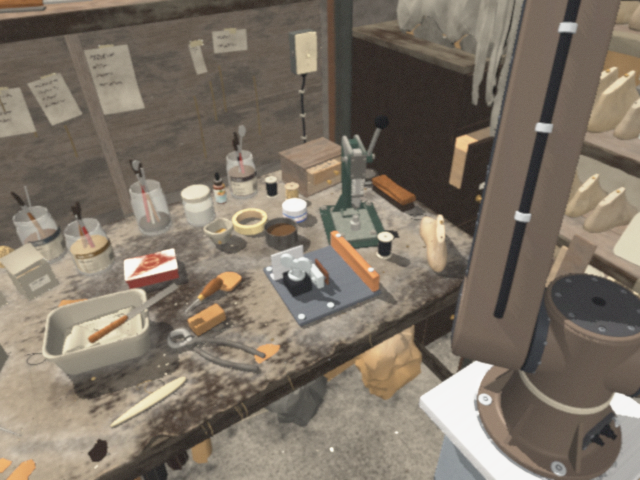

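View pics/top0.png

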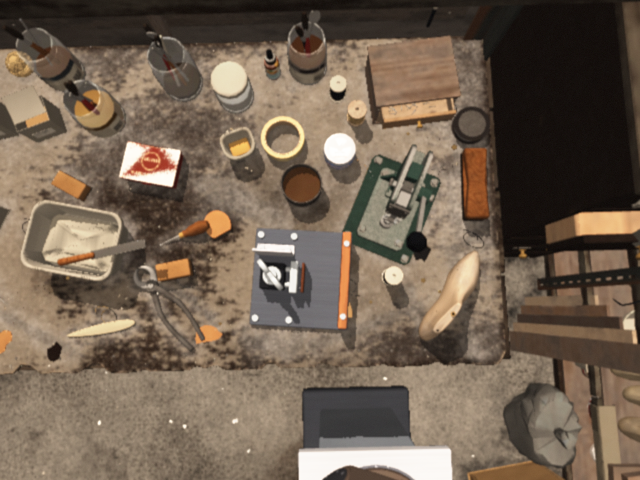

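The scene view shows the last at (434,243), the spool at (385,245), and the clamp at (320,275) with its orange fence. In the top view, the clamp plate spans (252–352, 230–330), with the fence at x≈346, wings at (270,273) and guard at (274,248). The last runs from (470,258) to (432,335), and the spool is at (393,275).

```bash
cat > h.py <<'E'
import numpy as np,cv2
def load(n):
    d=np.load(f"pics/{n}.npz");return d["frame"],d["range_z"],d["camera_matrix"],d["T"]
def pts(n):
    f,z,K,T=load(n);v,u=np.mgrid[:480,:640]
    P=np.stack([(u-K[0,2])/K[0,0]*z,(v-K[1,2])/K[1,1]*z,z],-1)
    return f,P@T[:3,:3].T+T[:3,3],z>0
def ray(n,u,v,h):
    f,z,K,T=load(n);d=T[:3,:3]@np.array([(u-K[0,2])/K[0,0],(v-K[1,2])/K[1,1],1]);o=T[:3,3]
    return o+d*(h-o[2])/d[2]
def rect(p):
    r=cv2.minAreaRect(p.astype(np.float32)*1000);return np.round(r[0],1),np.round(r[1],1),round(r[2],1)
E
python3 - <<'E'
from h import *
f,P,ok=pts("top0");hsv=cv2.cvtColor(f,cv2.COLOR_RGB2HSV)
Z=P[...,2];X=P[...,0];Y=P[...,1]
def reg(u0,v0,u1,v1):
    m=np.zeros(Z.shape,bool);m[v0:v1,u0:u1]=1;return m&ok
r=reg(412,242,488,348)
for lo,hi in((.012,.15),(.03,.05),(.05,.07),(.07,.09),(.09,.105),(.105,.112),(.112,.13)):
    m=r&(Z>lo)&(Z<hi)
    print(lo,m.sum(),P[m].mean(0).round(4) if m.any() else '',rect(P[m][:,:2]) if m.sum()>4 else '')
print('zmax last',np.percentile(Z[r],[50,99,99.9]))
m=reg(335,225,360,335)&(hsv[...,0]<16)&(hsv[...,1]>150)&(Z>.045);print('fence',m.sum(),rect(P[m][:,:2]),Z[m].mean())
r=reg(250,225,350,335)
m=r&(Z>.004)&(Z<.02);print('plate',rect(P[m][:,:2]),np.median(Z[m]))
m=reg(245,235,310,300)&(Z>.065);print('hi',m.sum())
m=reg(245,255,300,300)&(Z>.085);print('wings',m.sum(),rect(P[m][:,:2]),P[m].mean(0))
m=reg(245,235,310,258)&(Z>.05);print('guard',m.sum(),rect(P[m][:,:2]),np.percentile(Z[m],95))
m=reg(380,260,408,290)&(Z>.03);print('spool',m.sum(),rect(P[m][:,:2]),np.percentile(Z[m],95))
m=reg(355,140,445,265)&(Z>.03);print('press',P[m].min(0),P[m].max(0))
print('base table z',np.median(Z[reg(355,290,415,345)]))
a=cv2.resize(f[220:350,230:500],None,fx=2.9,fy=2.9,interpolation=cv2.INTER_CUBIC);cv2.imwrite("pics/c1.png",a[:,:,::-1])
E
```

```text
0.012 2334 [ 0.4675 -0.165   0.0553] (array([ 467.6, -175.4]), array([ 57.7, 221.2]), 57.3)
0.03 829 [ 0.4827 -0.1752  0.0397] (array([ 460.9, -171.9]), array([ 55. , 202.8]), 56.4)
0.05 534 [ 0.4612 -0.1621  0.0586] (array([ 447.2, -161.1]), array([ 37.3, 151.7]), 54.6)
0.07 305 [ 0.4369 -0.1467  0.0806] (array([ 436.6, -151.5]), array([ 22.1, 106.1]), 51.2)
0.09 217 [ 0.4296 -0.1446  0.0969] (array([ 430.2, -146.9]), array([18.9, 77.1]), 54.0)
0.105 85 [ 0.441  -0.1561  0.1085] (array([ 441.4, -156.4]), array([15.4, 32.2]), 54.6)
0.112 16 [ 0.4468 -0.1615  0.1132] (array([ 446.2, -161.4]), array([10.8, 12.5]), 43.1)
zmax last [0.00091766 0.35821075 0.36295502]
fence 714 (array([504.6,  53.6]), array([ 17.8, 197.8]), 85.3) 0.05632510500613369
plate (array([511.2, 148.1]), array([215.6, 236.2]), 88.5) 0.011616191815188914
hi 390
wings 196 (array([518. , 204.2]), array([74.8, 10.2]), 37.6) [0.5169845  0.20294812 0.0987248 ]
guard 165 (array([566.1, 199.7]), array([78.7,  5.3]), 85.4) 0.08969327077488755
spool 281 (array([511.3, -47.8]), array([35.5, 37. ]), 86.6) 0.06011825004860738
press [ 0.5282073  -0.10106564  0.03024193] [ 0.7403421  -0.0170899   0.36524559]
base table z -0.00027986674224922403
```

View pics/c1.png

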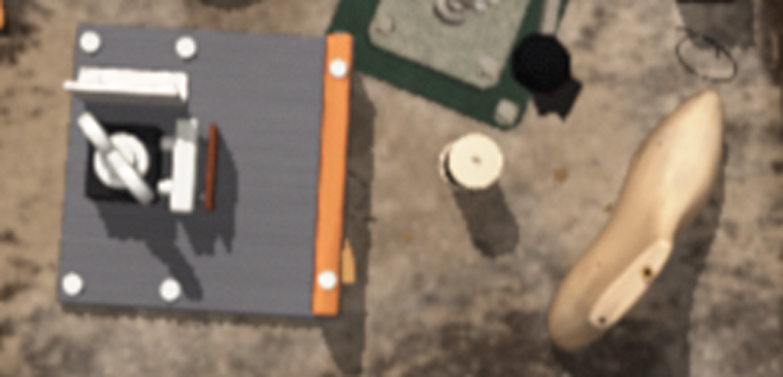

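The crop confirms the layout. The last's toe is at upper right (705,95) and its cone is at (625,285). The wings run from (85,120) to (150,195), the guard is above them, the red pad is at x≈211, and the tall green press sits between the last and the clamp on the far side. I'll check the press heights for the carry path.

Run:
```python
from h import *
for n in("top0","scene0"):
    f,P,ok=pts(n);X,Y,Z=P[...,0],P[...,1],P[...,2]
    print(n,"cols y from -.20 to .06 step .02, rows x from .46 step .02, max z mm")
    for x in np.arange(.46,.78,.02):
        print(round(x,2),[int(1000*Z[m].max()) if (m:=ok&(X>=x)&(X<x+.02)&(Y>=y)&(Y<y+.02)&(Z<.6)).any() else -1 for y in np.arange(-.2,.06,.02)])
f,P,ok=pts("top0");hsv=cv2.cvtColor(f,cv2.COLOR_RGB2HSV)
o=np.array([.509,.0986]);a=np.radians(-4.65);R=np.array([[np.cos(a),np.sin(a)],[-np.sin(a),np.cos(a)]])
m=np.zeros(ok.shape,bool);m[255:300,293:310]=1;m&=(hsv[...,1]>110)&(P[...,2]>.03)
q=(P[m][:,:2]-o)@R.T*1000;print('pad bed',m.sum(),q.min(0),np.percentile(q,10,axis=0),q.max(0),P[m][:,2].max())
# last: frame stats by height along axis -33.5
m=np.zeros(ok.shape,bool);m[242:348,412:488]=1;m&=(P[...,2]>.012)&(P[...,2]<.13)
b=np.radians(-33);c=np.array([.424,-.146]);R=np.array([[np.cos(b),np.sin(b)],[-np.sin(b),np.cos(b)]])
q=(P[m][:,:2]-c)@R.T*1000;z=P[m][:,2]*1000
for s in range(-70,180,20):
    k=(q[:,0]>=s)&(q[:,0]<s+20);kk=k&(z>z[k].max()-25) if k.any() else k
    if k.any():print(s,'y',q[k,1].min().round(),q[k,1].max().round(),'zmax',z[k].max().round(),'top y',q[kk,1].min().round(),q[kk,1].max().round())
```

```text
top0 cols y from -.20 to .06 step .02, rows x from .46 step .02, max z mm
0.46 [81, 95, 77, 6, 4, 3, 5, 3, 4, 2, 4, 4, 61]
0.48 [71, 69, 38, 4, 5, 5, 60, 60, 59, 5, 4, 4, 60]
0.5 [54, 51, 4, 3, 4, 4, 61, 62, 60, 2, 4, 4, 61]
0.52 [42, 29, 3, 4, 4, 8, 57, 363, 365, 4, 4, 11, 60]
0.54 [26, 4, 4, 5, 5, 17, 16, 364, 365, 3, 3, 13, 60]
0.56 [5, 5, 4, 5, 6, 9, 26, 330, 15, 9, 6, 57, 61]
0.58 [3, 3, 4, 3, -1, 16, 295, 304, 19, 19, 19, 58, 62]
0.6 [4, 3, 7, 9, 8, 20, 277, 247, 245, 188, 26, 60, 58]
0.62 [4, 5, 5, 9, 12, 235, 250, 249, 248, 241, 26, 10, 9]
0.64 [3, 4, 4, 10, 18, 226, 249, 245, 247, 20, 19, 9, 5]
0.66 [4, 4, 8, 9, 19, 247, 249, 250, 246, 20, 9, 9, 3]
0.68 [3, 4, 10, -1, -1, 248, 247, 248, 20, 18, 10, 7, 3]
0.7 [3, 10, 16, 20, -1, 248, 249, 248, 19, 14, 9, 5, 2]
0.72 [4, 10, 14, 10, 218, 218, 245, 134, 34, 10, 8, 3, 3]
0.74 [4, 5, 5, -1, -1, 4, 31, 26, 18, 9, 4, 13, 43]
0.76 [563, 564, 566, 566, 567, 567, 568, 570, 570, 571, 572, 573, 574]
scene0 cols y from -.20 to .06 step .02, rows x from .46 step .02, max z mm
0.46 [-534, 85, 73, 2, 3, 2, 2, 1, 1, 1, 2, -694, 58]
0.48 [67, 
[... 748 characters left out ...]
, 2, 36, 43]
0.76 [4, 3, -1, -1, -1, -1, 7, 11, 15, 558, 560, 562, 564]
pad bed 87 [-29.25278496  39.08239144] [-23.64932908  39.21610318] [28.7273219  44.81112955] 0.05426958515537805
-70 y -3.0 20.0 zmax 46.0 top y -3.0 20.0
-50 y -11.0 27.0 zmax 96.0 top y -2.0 14.0
-30 y -16.0 28.0 zmax 96.0 top y -6.0 15.0
-10 y -7.0 27.0 zmax 110.0 top y -7.0 14.0
10 y -7.0 24.0 zmax 115.0 top y -7.0 11.0
30 y -20.0 22.0 zmax 114.0 top y -4.0 7.0
50 y -27.0 24.0 zmax 86.0 top y -15.0 13.0
70 y -30.0 28.0 zmax 68.0 top y -24.0 21.0
90 y -29.0 28.0 zmax 54.0 top y -29.0 25.0
110 y -25.0 26.0 zmax 45.0 top y -25.0 26.0
130 y -22.0 21.0 zmax 37.0 top y -22.0 21.0
150 y -11.0 13.0 zmax 28.0 top y -11.0 13.0
```

Run:
```python
from h import *
for n in("top0","scene0"):
    f,P,ok=pts(n);X,Y,Z=P[...,0],P[...,1],P[...,2]
    print(n,"cols y -.70.. step .05 to -.15")
    for x in np.arange(0,.6,.05):
        print(round(x,2),[int(1000*Z[m].max()) if (m:=ok&(X>=x)&(X<x+.05)&(Y>=y)&(Y<y+.05)).any() else -1 for y in np.arange(-.7,-.15,.05)])
```

```text
top0 cols y -.70.. step .05 to -.15
0.0 [-369, -387, -386, -463, -557, -690, -688, -688, -688, -691, -592]
0.05 [-367, -386, -390, -450, -574, -688, -688, -690, -686, -690, 2]
0.1 [-368, -439, -444, -452, -690, -689, -690, -688, -691, -690, 4]
0.15 [-374, -452, -456, -686, -688, -690, -687, -688, -690, -690, 2]
0.2 [-373, -689, -688, -690, -688, -691, -691, -684, -689, -687, -690]
0.25 [-375, -102, -389, -1, -1, -1, -1, -1, -1, -1, -1]
0.3 [-148, -96, -387, -1, -1, -1, -1, -1, 3, 4, 5]
0.35 [-147, -184, -553, -1, -1, -1, -1, -7, 5, 6, 5]
0.4 [-146, -356, -675, -1, -1, -1, -1, -8, 5, 4, 114]
0.45 [-139, -579, -684, -1, -1, -1, -1, -9, 5, 57, 112]
0.5 [-134, -691, -690, 136, 196, -1, -1, -4, 5, 51, 54]
0.55 [-141, -689, 66, 139, 217, 221, 333, 391, 4, 27, 5]
scene0 cols y -.70.. step .05 to -.15
0.0 [-1, -459, -1, -1, -1, -1, -1, -1, -1, -1, -1]
0.05 [-1, -1, -1, -1, -1, -1, -1, -1, -1, -1, -1]
0.1 [-141, -1, -1, -1, -1, -1, -1, -1, -1, -1, -1]
0.15 [-138, -1, -1, -1, -1, -1, -1, -1, -1, -1, -1]
0.2 [-142, -1, -1, 296, -1, -1, -1, -1, -1, -1, -1]
0.25 [174, -77, -1, -1, -1, -1, -1, -1, -1, -1, -692]
0.3 [172, -77, -1, 559, -1, -1, -1, -1, -381, -703, 2]
0.35 [454, -187, -1, 558, -1, -1, -1, -490, -439, 1, 3]
0.4 [455, -1, -1, -1, -1, -1, -1, -7, 5, 4, 113]
0.45 [453, -1, -1, -698, -695, -692, -692, -6, 3, 4, 102]
0.5 [-1, -1, -1, -1, -691, 326, 347, -5, 4, 48, 51]
0.55 [-1, -1, -1, -34, 536, 542, 528, 400, 5, 27, 4]
```

Emit:
apply_moves([
  [1,0,0.02,0,0,0,0],
  [1,0,0.028,0,0,0,0],
  [1,0,0.028,0,0,0,0],
  [1,0,0.028,0,0,0,0],
  [1,0,0.028,0,0,0,0],
  [1,0,0.028,0,0,0,0],
  [1,0,0.028,0,0,0,0],
  [1,0,0.028,0,0,0,0],
])

```text
time_s: 0.77
tcp_pos: [0.1612, -0.428, 0.2451]
eef_rot: [180.0, -0.0, -159.3]
contact_force: [-0.2, -0.3, 0.5]
gripper_width: 0.088
gripper_force: 0.0
```

Emit:
apply_moves([
  [1,-0.026,0.009,0,0,0,0],
  [1,-0.026,0.009,0,0,0,0],
  [1,-0.026,0.009,0,0,0,0],
  [1,-0.026,0.009,0,0,0,0],
  [1,-0.026,0.009,0,0,0,0],
  [1,-0.026,0.009,0,0,0,0],
  [1,-0.026,0.009,0,0,0,0],
  [1,-0.026,0.009,0,0,0,0],
  [1,-0.023,0.017,0,0,0,0],
  [1,-0.023,0.017,0,0,0,0],
  [1,-0.023,0.017,0,0,0,0],
  [1,-0.023,0.017,0,0,0,0],
  [1,-0.023,0.017,0,0,0,0],
  [1,-0.023,0.017,0,0,0,0],
])

```text
time_s: 1.93
tcp_pos: [0.4246, -0.1431, 0.2455]
eef_rot: [180.0, -0.0, -159.3]
contact_force: [0.0, 0.6, -0.4]
gripper_width: 0.0876
gripper_force: 0.0
```

Emit:
apply_moves([
  [1,0,0,0,0,0,0.0745],
  [1,0,0,0,0,0,0.0745],
  [1,0,0,0,0,0,0.0745],
  [1,0,0,0,0,0,0.0745],
  [1,0,0,0,0,0,0.0745],
  [1,0,0,0,0,0,0.0745],
  [1,0,0,0,0,0,0.0745],
  [1,0,0,0,0,0,0.0745],
  [1,0,0,0,0,0,0],
])

```text
time_s: 2.68
tcp_pos: [0.4241, -0.1444, 0.2453]
eef_rot: [-180.0, -0.0, 146.7]
contact_force: [-0.3, 0.1, 0.7]
gripper_width: 0.0871
gripper_force: 0.0
```

Run:
```python
from h import *
from plant import capture,get_state
c=capture("scene");np.savez("pics/scene1.npz",**c);cv2.imwrite("pics/s1.png",cv2.resize(c["frame"][150:330,300:540],None,fx=3,fy=3)[:,:,::-1])
s=get_state();print(s["tcp_pos"],s["eef_rot"],s["joints"])
```

```text
[ 0.42409094 -0.14446441  0.24535736] [-1.79992470e+02 -2.34387645e-02  1.47135938e+02] [ 6.52815785e+00 -1.44375721e+00 -2.64239250e+01 -9.98857162e-03
 -6.50427249e+01 -1.29388002e+02]
```

View pics/s1.png

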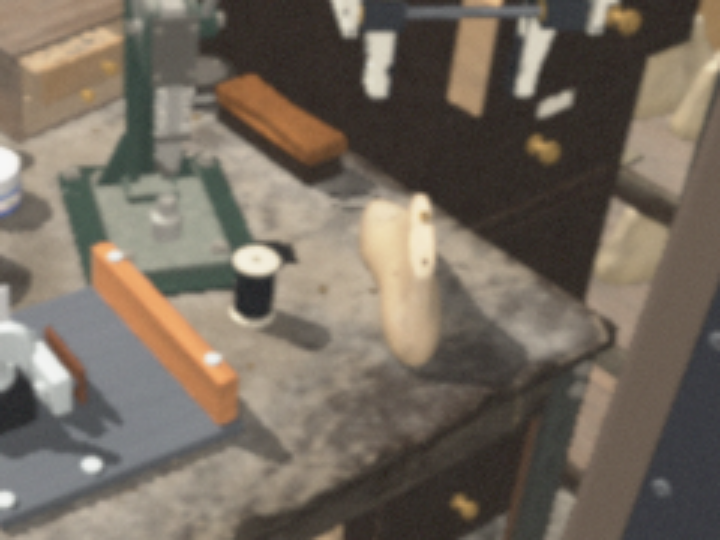

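The close look shows the last standing at crop (405,280), with its cone top nearest the robot. The two white fingertips straddle it at (375,50) and (530,50), and nothing is disturbed. I'll turn half round to keep the last joint's range free, then descend and grip.

Emit:
apply_moves([
  [1,0,0,0,0,0,-0.0769],
  [1,0,0,0,0,0,-0.0769],
  [1,0,0,0,0,0,-0.0769],
  [1,0,0,0,0,0,-0.0769],
  [1,0,0,0,0,0,-0.0769],
  [1,0,0,0,0,0,-0.0769],
  [1,0,0,0,0,0,-0.0769],
  [1,0,0,0,0,0,-0.0769],
  [1,0,0,0,0,0,-0.0769],
  [1,0,0,0,0,0,-0.0769],
  [1,0,0,0,0,0,-0.0769],
  [1,0,0,0,0,0,-0.0769],
  [1,0,0,0,0,0,-0.0769],
])

```text
time_s: 3.82
tcp_pos: [0.4242, -0.1445, 0.2454]
eef_rot: [180.0, -0.0, -122.4]
contact_force: [-0.2, 0.2, -0.1]
gripper_width: 0.0877
gripper_force: 0.0
```

Emit:
apply_moves([
  [1,0,0,0,0,0,-0.0769],
  [1,0,0,0,0,0,-0.0769],
  [1,0,0,0,0,0,-0.0769],
  [1,0,0,0,0,0,-0.0769],
  [1,0,0,0,0,0,-0.0769],
  [1,0,0,0,0,0,-0.0769],
  [1,0,0,0,0,0,-0.0769],
  [1,0,0,0,0,0,-0.0769],
  [1,0,0,0,0,0,-0.0769],
  [1,0,0,0,0,0,-0.0769],
  [1,0,0,0,0,0,-0.0769],
  [1,0,0,0,0,0,-0.0769],
  [1,0,0,0,0,0,-0.0769],
  [1,0,0,0,0,0,0],
])

```text
time_s: 4.98
tcp_pos: [0.4242, -0.1445, 0.2454]
eef_rot: [180.0, 0.0, -32.5]
contact_force: [0.5, 0.5, 0.1]
gripper_width: 0.0874
gripper_force: 0.0
```

Emit:
apply_moves([
  [1,0,0,0.02,0,0,0],
  [1,0,0,0.02,0,0,0],
  [1,0,0,0.02,0,0,0],
  [1,0,0,0.02,0,0,0],
  [1,0,0,0.02,0,0,0],
  [1,0,0,0.02,0,0,0],
  [1,0,0,0.015,0,0,0],
  [1,0,0,0.012,0,0,0],
  [1,0,0,0.008,0,0,0],
  [1,0,0,0.004,0,0,0],
  [1,0,0,0,0,0,0],
  [1,0,0,0,0,0,0],
])

```text
time_s: 5.98
tcp_pos: [0.4246, -0.1445, 0.0869]
eef_rot: [-180.0, -0.0, -33.0]
contact_force: [-0.1, -0.3, -0.3]
gripper_width: 0.0881
gripper_force: 0.0
```

Emit:
apply_moves([
  [0.2,0,0,0,0,0,0],
  [0.2,0,0,0,0,0,0],
  [0.2,0,0,0,0,0,0],
  [0.2,0,0,0,0,0,0],
  [0.2,0,0,0,0,0,0],
  [0.2,0,0,0,0,0,0],
  [0.2,0,0,0,0,0,0],
  [0.2,0,0,0,0,0,0],
], newtons=55)

```text
time_s: 6.65
tcp_pos: [0.4243, -0.1445, 0.0866]
eef_rot: [180.0, 0.0, -33.0]
contact_force: [-0.7, 0.5, 0.3]
gripper_width: 0.0399
gripper_force: 0.0
```

Emit:
apply_moves([
  [0.1,0,0,0,0,0,0],
  [0.1,0,0,0,0,0,0],
  [0.1,0,0,0,0,0,0],
  [0.1,0,0,0,0,0,0],
  [0.1,0,0,0,0,0,0],
], newtons=58)

```text
time_s: 7.07
tcp_pos: [0.4243, -0.1445, 0.0865]
eef_rot: [180.0, 0.0, -33.0]
contact_force: [-0.6, 0.1, -1.0]
gripper_width: 0.0261
gripper_force: 57.2
```

Emit:
apply_moves([
  [0.1,0,0,-0.005,0,0,0],
  [0.1,0,0,-0.01,0,0,0],
  [0.1,0,0,-0.01,0,0,0],
  [0.1,0,0,-0.005,0,0,0],
  [0.1,0,0,0,0,0,0],
])

```text
time_s: 7.48
tcp_pos: [0.4247, -0.1445, 0.1175]
eef_rot: [-179.9, -0.1, -33.0]
contact_force: [0.4, -0.2, -5.4]
gripper_width: 0.026
gripper_force: 56.9
```

Emit:
apply_moves([
  [0.1,0,0,-0.015,0,0,0],
  [0.1,0,0,-0.02,0,0,0],
  [0.1,0,0,-0.02,0,0,0],
  [0.1,0,0,-0.015,0,0,0],
  [0.1,0,0,-0.005,0,0,0],
  [0.1,0,0,0,0,0,0],
])

```text
time_s: 7.98
tcp_pos: [0.4247, -0.1444, 0.1921]
eef_rot: [-179.9, -0.1, -33.0]
contact_force: [-0.9, 0.1, -3.8]
gripper_width: 0.0259
gripper_force: 56.9
```

Run:
```python
from h import *
from plant import capture,get_state
for n in("scene","top"):
    c=capture(n);np.savez(f"pics/{n}2.npz",**c)
cc=[np.load("pics/scene2.npz")["frame"][110:310,330:530],np.load("pics/top2.npz")["frame"][180:380,350:550]]
cv2.imwrite("pics/s2.png",cv2.resize(np.hstack(cc),None,fx=2,fy=2)[:,:,::-1])
s=get_state();print(s["tcp_pos"],s["eef_rot"],s["moment"],s["contact_force"],s["gripper_width"])
t=s["tcp_pos"];b=np.radians(-33);R=np.array([[np.cos(b),np.sin(b)],[-np.sin(b),np.cos(b)]])
for n in("scene2","top2"):
    f,P,ok=pts(n);hsv=cv2.cvtColor(f,cv2.COLOR_RGB2HSV)
    q=(P[...,:2]-t[:2])@R.T;z=P[...,2]-t[2]
    m=ok&(abs(q[...,1])<.04)&(q[...,0]>-.08)&(q[...,0]<.19)&(z<.035)&(z>-.11)&(P[...,2]>.08)
    for s0 in np.arange(-.08,.19,.015):
        k=m&(q[...,0]>=s0)&(q[...,0]<s0+.015)
        if k.any():print(n,round(s0,3),k.sum(),'z',(z[k].min()*1e3).round(),(z[k].max()*1e3).round(),'y',(q[k][:,1].min()*1e3).round(),(q[k][:,1].max()*1e3).round())
```

```text
[ 0.42351978 -0.14432893  0.19041031] [ 1.79979551e+02  8.64875108e-02 -3.30462094e+01] [0.07026414 0.30963903 0.0328234 ] [-0.37853239 -0.73264253 -5.03857074] 0.025902209067074994
scene2 -0.065 150 z -75.0 -34.0 y -12.0 18.0
scene2 -0.05 230 z -78.0 -0.0 y -17.0 21.0
scene2 -0.035 172 z -74.0 12.0 y -21.0 23.0
scene2 -0.02 428 z -71.0 35.0 y -35.0 33.0
scene2 -0.005 152 z -71.0 34.0 y -32.0 33.0
scene2 0.01 60 z -63.0 31.0 y -19.0 28.0
scene2 0.025 29 z -82.0 26.0 y -8.0 18.0
scene2 0.04 31 z -80.0 -44.0 y 14.0 20.0
scene2 0.055 43 z -86.0 -41.0 y 14.0 23.0
scene2 0.07 47 z -86.0 -36.0 y 12.0 25.0
scene2 0.085 35 z -84.0 -41.0 y 10.0 26.0
scene2 0.1 17 z -71.0 -44.0 y 7.0 24.0
scene2 0.115 14 z -72.0 -52.0 y 3.0 21.0
scene2 0.13 4 z -69.0 -61.0 y 9.0 17.0
scene2 0.145 5 z -71.0 -65.0 y -6.0 10.0
top2 0.055 76 z -83.0 -28.0 y 10.0 24.0
top2 0.07 189 z -83.0 -24.0 y -30.0 27.0
top2 0.085 236 z -83.0 -33.0 y -30.0 28.0
top2 0.1 214 z -82.0 -42.0 y -29.0 27.0
top2 0.115 177 z -85.0 -50.0 y -23.0 25.0
top2 0.13 127 z -81.0 -57.0 y -19.0 20.0
top2 0.145 67 z -82.0 -65.0 y -13.0 14.0
```

View pics/s2.png

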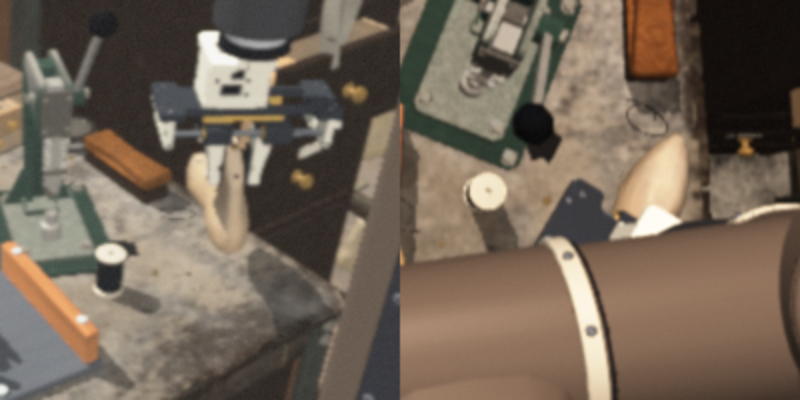

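The last hangs level from the fingers, with its toe only about 2–3° low, and the spool and brush are untouched. The lever ball is at right-half (530,125), beyond my path. Now I'll carry it along x≈0.41.

Emit:
apply_moves([
  [0.1,-0.0053,-0.00725,0,0,0,0],
  [0.1,-0.0106,-0.0145,0,0,0,0],
  [0.1,-0.0106,-0.0145,0,0,0,0],
  [0.1,-0.0106,-0.0145,0,0,0,0],
  [0.1,-0.0106,-0.0145,0,0,0,0],
  [0.1,-0.0106,-0.0145,0,0,0,0],
  [0.1,-0.0106,-0.0145,0,0,0,0],
  [0.1,-0.0106,-0.0145,0,0,0,0],
  [0.1,-0.0106,-0.0145,0,0,0,0],
  [0.1,-0.0106,-0.0145,0,0,0,0],
  [0.1,-0.0106,-0.0145,0,0,0,0],
  [0.1,-0.0106,-0.0145,0,0,0,0],
  [0.1,-0.0106,-0.0145,0,0,0,0],
  [0.1,-0.0106,-0.0145,0,0,0,0],
  [0.1,-0.0053,-0.00725,0,0,0,0],
  [0.1,0,0,0,0,0,0],
])

```text
time_s: 9.42
tcp_pos: [0.4101, 0.108, 0.1907]
eef_rot: [179.9, 0.0, -32.9]
contact_force: [-0.2, 0.8, -4.5]
gripper_width: 0.026
gripper_force: 56.9
```

Emit:
apply_moves([
  [0.1,0,0,0,0,0,-0.02],
  [0.1,0,0,0,0,0,-0.03],
  [0.1,0,0,0,0,0,-0.04],
  [0.1,0,0,0,0,0,-0.045],
  [0.1,0,0,0,0,0,-0.045],
  [0.1,0,0,0,0,0,-0.045],
  [0.1,0,0,0,0,0,-0.04],
  [0.1,0,0,0,0,0,-0.03],
  [0.1,0,0,0,0,0,-0.02],
  [0.1,0.005,0,0,0,0,0],
  [0.1,0.01,-0.001,0,0,0,0],
  [0.1,0.01,-0.001,0,0,0,0],
  [0.1,0.01,-0.001,0,0,0,0],
  [0.1,0.01,-0.001,0,0,0,0],
  [0.1,0.005,0,0,0,0,0],
  [0.1,0,0,0,0,0,0],
])

```text
time_s: 10.75
tcp_pos: [0.462, 0.1064, 0.1911]
eef_rot: [180.0, 0.0, -4.7]
contact_force: [-0.9, -0.3, -4.3]
gripper_width: 0.0258
gripper_force: 56.9
```

Run:
```python
from h import *
from plant import capture,get_state
for n in("scene","top"):
    c=capture(n);np.savez(f"pics/{n}3.npz",**c)
cc=[np.load("pics/scene3.npz")["frame"][150:350,220:420],np.load("pics/top3.npz")["frame"][180:380,220:420]]
cv2.imwrite("pics/s3.png",cv2.resize(np.hstack(cc),None,fx=2,fy=2)[:,:,::-1])
s=get_state();t=s["tcp_pos"];print(t,s["eef_rot"],s["contact_force"],s["gripper_width"],s["joints"])
o=np.array([.509,.0986]);a=np.radians(-4.65);R=np.array([[np.cos(a),np.sin(a)],[-np.sin(a),np.cos(a)]])
print('tcp bed',(t[:2]-o)@R.T)
for n in("scene3","top3"):
    f,P,ok=pts(n);q=(P[...,:2]-o)@R.T;z=P[...,2]-t[2]
    m=ok&(abs(q[...,1])<.06)&(P[...,2]>.085)&(z<-.02)
    for s0 in np.arange(-.12,.16,.02):
        k=m&(q[...,0]>=s0)&(q[...,0]<s0+.02)
        if k.sum()>5:print(n,round(s0,3),k.sum(),'z',(z[k].min()*1e3).round(),(z[k].max()*1e3).round(),'y',(q[k][:,1].min()*1e3).round(),(q[k][:,1].max()*1e3).round(),'x',(q[k][:,0].max()*1e3).round())
```

```text
[0.46052597 0.10616493 0.19109465] [ 1.79962138e+02  6.24544873e-02 -4.72699534e+00] [-0.10236857 -0.58299045 -4.11722903] 0.025873587885884296 [ 3.69141398e+01  3.93359334e+00 -2.85240886e+01 -1.56354374e-02
 -5.76141505e+01  4.83672684e+01]
tcp bed [-0.04892775  0.0036103 ]
scene3 -0.12 141 z -77.0 -38.0 y -7.0 21.0 x -100.0
scene3 -0.1 260 z -81.0 -20.0 y -12.0 26.0 x -80.0
scene3 -0.08 132 z -78.0 -20.0 y -10.0 27.0 x -60.0
scene3 -0.06 105 z -77.0 -20.0 y 14.0 26.0 x -40.0
scene3 -0.04 60 z -78.0 -33.0 y 16.0 23.0 x -20.0
scene3 -0.02 89 z -86.0 -30.0 y 12.0 23.0 x -0.0
scene3 0.0 138 z -89.0 -21.0 y 8.0 25.0 x 20.0
scene3 0.02 119 z -88.0 -23.0 y -2.0 29.0 x 40.0
scene3 0.04 58 z -87.0 -39.0 y -4.0 29.0 x 60.0
scene3 0.06 31 z -84.0 -49.0 y -14.0 27.0 x 79.0
top3 0.04 41 z -70.0 -48.0 y -27.0 11.0 x 60.0
top3 0.06 244 z -75.0 -48.0 y -25.0 28.0 x 80.0
top3 0.08 161 z -78.0 -58.0 y -18.0 23.0 x 100.0
top3 0.1 39 z -83.0 -69.0 y -7.0 14.0 x 112.0
```

View pics/s3.png

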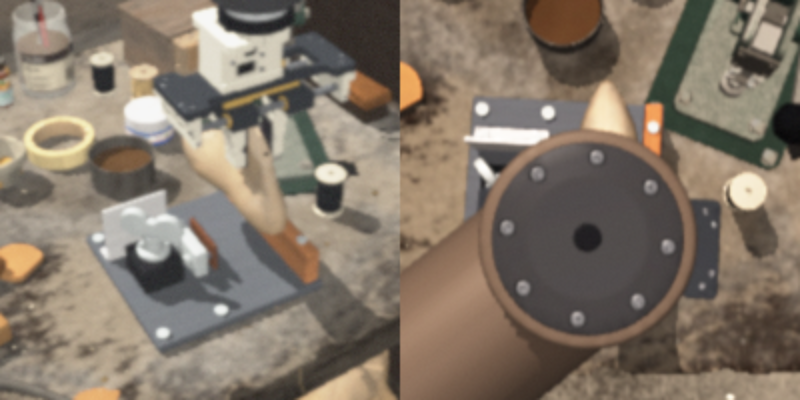

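The last hangs centred over the clamp, its toe protruding to bed x≈112 mm, between the fence and the red pad. I'll take out the small droop and lower it.

Emit:
apply_moves([
  [0.1,0,0,0,0,0.014,0],
  [0.1,0,0,0,0,0.014,0],
  [0.1,0,0,0.01,0,0,0],
  [0.1,0,0,0.015,0,0,0],
  [0.1,0,0,0.015,0,0,0],
  [0.1,0,0,0.015,0,0,0],
  [0.1,0,0,0.012,0,0,0],
  [0.1,0,0,0.01,0,0,0],
  [0.1,0,0,0.005,0,0,0],
  [0.1,0,0,0.003,0,0,0],
  [0.1,0,0,0,0,0,0],
])

```text
time_s: 11.77
tcp_pos: [0.4641, 0.1062, 0.1065]
eef_rot: [180.0, -2.5, -4.6]
contact_force: [-0.0, -0.5, -5.0]
gripper_width: 0.0256
gripper_force: 56.9
```

Emit:
apply_moves([
  [0.1,0,0,0.002,0,0,0],
  [0.1,0,0,0.002,0,0,0],
  [0.1,0,0,0.001,0,0,0],
  [0.1,0,0,0,0,0,0],
])

```text
time_s: 12.1
tcp_pos: [0.4646, 0.1062, 0.1017]
eef_rot: [-180.0, -2.5, -4.7]
contact_force: [-0.6, -0.7, -3.8]
gripper_width: 0.0259
gripper_force: 56.9
```

Emit:
apply_moves([
  [0.1,0,0,0.001,0,0,0],
  [0.1,0,0,0.001,0,0,0],
  [0.1,0,0,0,0,0,0],
])

```text
time_s: 12.35
tcp_pos: [0.4647, 0.1062, 0.0996]
eef_rot: [-180.0, -2.5, -4.7]
contact_force: [-0.3, 0.1, -4.5]
gripper_width: 0.026
gripper_force: 56.9
```

Emit:
apply_moves([
  [0.1,0,0,0.001,0,0,0],
  [0.1,0,0,0,0,0,0],
])

```text
time_s: 12.52
tcp_pos: [0.4648, 0.1062, 0.0986]
eef_rot: [-180.0, -2.5, -4.7]
contact_force: [-0.1, 0.6, -3.4]
gripper_width: 0.026
gripper_force: 57.0
```

Emit:
apply_moves([
  [0.1,0,0,0.001,0,0,0],
  [0.1,0,0,0.001,0,0,0],
  [0.1,0,0,0,0,0,0],
])

```text
time_s: 12.77
tcp_pos: [0.465, 0.1061, 0.0982]
eef_rot: [180.0, -2.6, -4.6]
contact_force: [-9.4, -0.7, 19.3]
gripper_width: 0.0261
gripper_force: 58.6
```

Emit:
apply_moves([
  [0.1,0,0,-0.001,0,0,0],
  [0.1,0,0,0,0,0,0],
  [0.8,0,0,0,0,0,0],
  [0.8,0,0,0,0,0,0],
  [0.8,0,0,0,0,0,0],
  [0.8,0,0,0,0,0,0],
  [0.8,0,0,0,0,0,0],
  [0.8,0,0,0,0,0,0],
  [0.8,0,0,0,0,0,0],
  [0.8,0,0,0,0,0,0],
])

```text
time_s: 13.6
tcp_pos: [0.4648, 0.1062, 0.0976]
eef_rot: [180.0, -2.5, -4.7]
contact_force: [0.3, -0.9, -0.3]
gripper_width: 0.0689
gripper_force: 0.0
```

Emit:
apply_moves([
  [0.8,0,0,-0.005,0,0,0],
  [0.8,0,0,-0.01,0,0,0],
  [0.8,0,0,-0.02,0,0,0],
  [0.8,0,0,-0.02,0,0,0],
  [0.8,0,0,-0.02,0,0,0],
  [0.8,0,0,-0.02,0,-0.014,0],
  [0.8,0,0,-0.02,0,-0.014,0],
  [0.8,0,0,-0.02,0,0,0],
  [0.8,0,0,0,0,0,0],
])

```text
time_s: 14.35
tcp_pos: [0.4623, 0.1073, 0.237]
eef_rot: [-179.8, -0.3, -4.6]
contact_force: [0.7, 0.8, 0.6]
gripper_width: 0.0704
gripper_force: 0.0
```

Emit:
apply_moves([
  [0.4,0.01,-0.02,0,0,0,0],
  [0.4,0.01,-0.02,0,0,0,0],
  [0.4,0.01,-0.02,0,0,0,0],
  [0.4,0.01,-0.02,0,0,0,0],
  [0.4,0.01,-0.0214,0,0,0,0],
  [0.4,0,0,0,0,0,-0.067],
  [0.4,0,0,0,0,0,-0.067],
  [0.4,0,0,0,0,0,-0.067],
  [0.4,0,0,0,0,0,-0.067],
  [0.4,0,0,0,0,0,-0.067],
  [0.4,0,0,0,0,0,-0.067],
  [0.4,0,0,0,0,0,-0.067],
  [0.4,0,0,0,0,0,0],
])

```text
time_s: 15.43
tcp_pos: [0.5181, 0.2035, 0.2326]
eef_rot: [-180.0, 0.0, 37.8]
contact_force: [-0.2, -0.0, 0.5]
gripper_width: 0.0353
gripper_force: 0.0
```

Run:
```python
from h import *
from plant import capture,get_state
for n in("scene","top"):
    c=capture(n);np.savez(f"pics/{n}4.npz",**c)
cc=[np.load("pics/scene4.npz")["frame"][150:350,220:420],np.load("pics/top4.npz")["frame"][180:380,220:420]]
cv2.imwrite("pics/s4.png",cv2.resize(np.hstack(cc),None,fx=2,fy=2)[:,:,::-1])
s=get_state();t=s["tcp_pos"];print(t,s["eef_rot"],s["contact_force"],s["gripper_width"],s["joints"])
o=np.array([.509,.0986]);a=np.radians(-4.65);R=np.array([[np.cos(a),np.sin(a)],[-np.sin(a),np.cos(a)]])
print('tcp bed',(t[:2]-o)@R.T)
for n in("scene4","top4"):
    f,P,ok=pts(n);q=(P[...,:2]-o)@R.T;z=P[...,2]
    m=ok&(q[...,1]>-.034)&(q[...,1]<.036)&(P[...,2]>.02)&(z<.14)
    for s0 in np.arange(-.14,.16,.02):
        k=m&(q[...,0]>=s0)&(q[...,0]<s0+.02)
        if k.sum()>5:print(n,round(s0,3),k.sum(),'z',(z[k].min()*1e3).round(),(z[k].max()*1e3).round(),'y',(q[k][:,1].min()*1e3).round(),(q[k][:,1].max()*1e3).round(),'x',(q[k][:,0].min()*1e3).round(),(q[k][:,0].max()*1e3).round())
f,P,ok=pts("scene4");q=P[...,:2]-np.array([.518,.2042])
m=ok&(np.hypot(q[...,0],q[...,1])<.041)&(P[...,2]>.07)&(P[...,2]<.106);print('wing scene',m.sum(),rect(P[m][:,:2]))
f,P,ok=pts("scene0");m=ok&(np.hypot(*np.moveaxis(P[...,:2]-np.array([.518,.2042]),-1,0))<.041)&(P[...,2]>.07)&(P[...,2]<.106);print('wing scene0',m.sum(),rect(P[m][:,:2]))
```

```text
[0.51817946 0.20348405 0.23259676] [-1.79998907e+02  5.90928713e-04  3.73342234e+01] [-0.05423622  0.31397412  0.62864936] 0.035348500136028874 [ 4.15917718e+01  9.97639659e+00 -1.55341242e+01 -1.25677641e-03
 -6.44899873e+01  8.57429928e+01]
tcp bed [0.00064643 0.10528299]
scene4 -0.12 38 z 20.0 42.0 y -0.0 18.0 x -104.0 -100.0
scene4 -0.1 283 z 20.0 94.0 y -15.0 24.0 x -100.0 -80.0
scene4 -0.08 257 z 21.0 107.0 y -13.0 27.0 x -80.0 -60.0
scene4 -0.06 220 z 21.0 116.0 y -7.0 26.0 x -60.0 -40.0
scene4 -0.04 199 z 24.0 125.0 y -10.0 24.0 x -40.0 -20.0
scene4 -0.02 166 z 22.0 125.0 y -7.0 22.0 x -20.0 -0.0
scene4 0.0 135 z 20.0 99.0 y 1.0 25.0 x 0.0 20.0
scene4 0.02 106 z 25.0 80.0 y -6.0 28.0 x 20.0 40.0
scene4 0.04 87 z 26.0 69.0 y -15.0 29.0 x 40.0 60.0
scene4 0.06 71 z 23.0 58.0 y -14.0 28.0 x 60.0 80.0
scene4 0.08 46 z 23.0 50.0 y -15.0 24.0 x 81.0 100.0
scene4 0.1 18 z 29.0 41.0 y -4.0 17.0 x 100.0 113.0
scene4 0.16 32 z 21.0 45.0 y 18.0 36.0 x 163.0 179.0
top4 -0.12 7 z 33.0 38.0 y 1.0 16.0 x -102.0 -100.0
top4 -0.1 132 z 32.0 87.0 y -12.0 25.0 x -100.0 -80.0
top4 -0.08 209 z 36.0 106.0 y -18.0 26.0 x -80.0 -60.0
top4 -0.06 229 z 38.0 116.0 y -19.0 27.0 x -60.0 -40.0
top4 -0.04 215 z 40.0 125.0 y -20.0 24.0 x -40.0 -20.0
top4 -0.02 204 z 35.0 129.0 y -21.0 23.0 x -20.0 -0.0
top4 0.0 220 z 31.0 104.0 y -26.0 25.0 x 0.0 20.0
top4 0.02 248 z 30.0 86.0 y -29.0 28.0 x 20.0 40.0
top4 0.04 241 z 23.0 71.0 y -31.0 29.0 x 40.0 60.0
top4 0.06 182 z 30.0 61.0 y -28.0 18.0 x 60.0 80.0
top4 0.08 161 z 22.0 52.0 y -20.0 23.0 x 80.0 100.0
top4 0.1 87 z 23.0 42.0 y -13.0 19.0 x 100.0 120.0
top4 0.16 31 z 20.0 46.0 y 21.0 36.0 x 165.0 180.0
wing scene 378 (array([514. , 203.7]), array([73.5, 16.7]), 38.7)
wing scene0 383 (array([513.7, 204.8]), array([72.8, 19.7]), 41.8)
```

View pics/s4.png

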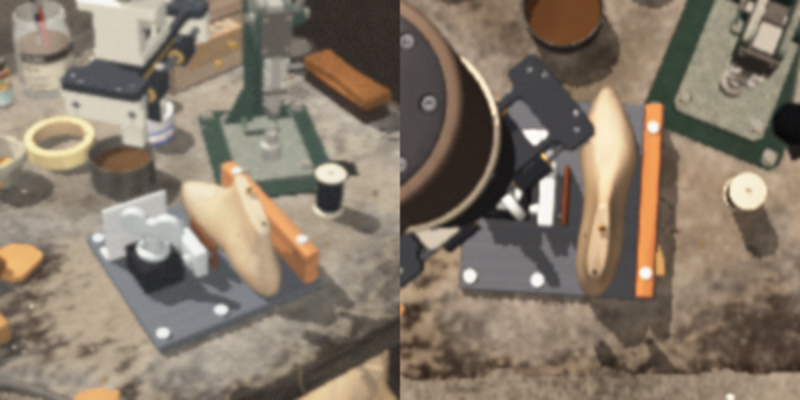

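The last stands upright in the clamp beside the fence at right-half (605,190), free of both fence and pad, with its toe away from the robot. The gripper is over the wings. I'll descend with the fingers partly open and grip the wings.

Emit:
apply_moves([
  [0.38,0,-0.0006,0.02,0,0,0],
  [0.38,0,0,0.02,0,0,0],
  [0.38,0,0,0.02,0,0,0],
  [0.38,0,0,0.02,0,0,0],
  [0.38,0,0,0.015,0,0,0],
  [0.38,0,0,0.015,0,0,0],
  [0.38,0,0,0.012,0,0,0],
  [0.38,0,0,0.01,0,0,0],
  [0.38,0,0,0.0056,0,0,0],
  [0.38,0,0,0,0,0,0],
])

```text
time_s: 16.37
tcp_pos: [0.5174, 0.2036, 0.0939]
eef_rot: [180.0, 0.1, 37.5]
contact_force: [0.2, -1.2, 0.6]
gripper_width: 0.0332
gripper_force: 0.0
```

Emit:
apply_moves([
  [0,0,0,0,0,0,0],
  [0,0,0,0,0,0,0],
  [0,0,0,0,0,0,0],
  [0,0,0,0,0,0,0],
  [0,0,0,0,0,0,0],
  [0,0,0,0,0,0,0],
], newtons=40)

```text
time_s: 16.87
tcp_pos: [0.5181, 0.2044, 0.0956]
eef_rot: [-180.0, -0.1, 37.5]
contact_force: [-2.6, 1.7, 4.6]
gripper_width: 0.0096
gripper_force: 40.0
```

Emit:
apply_moves([
  [0,0,0,0,0,0,0.03],
  [0,0,0,0,0,0,0.05],
  [0,0,0,0,0,0,0.05],
  [0,0,0,0,0,0,0.05],
  [0,0,0,0,0,0,0.05],
  [0,0,0,0,0,0,0.05],
  [0,0,0,0,0,0,0.05],
  [0,0,0,0,0,0,0.05],
  [0,0,0,0,0,0,0.05],
  [0,0,0,0,0,0,0.05],
  [0,0,0,0,0,0,0.03],
  [0,0,0,0,0,0,0.03],
  [0,0,0,0,0,0,0.03],
  [0,0,0,0,0,0,0],
], newtons=45)

```text
time_s: 18.03
tcp_pos: [0.5181, 0.2043, 0.0956]
eef_rot: [-180.0, -0.0, -13.9]
contact_force: [-2.4, 0.4, 4.7]
gripper_width: 0.0096
gripper_force: 45.0
```

```bash
python3 -c "
from plant import get_state
s=get_state();print(s['moment'],s['contact_force'],s['eef_rot'],s['tcp_pos'])"
```

```text
[ 0.28288981  1.09698013 -0.12707885] [-2.36678879  0.3601442   4.69393389] [-1.79966561e+02 -3.26070579e-02 -1.38731563e+01] [0.51807495 0.20426249 0.09558695]
```

Emit:
apply_moves([
  [0,0,0,0,0,0,0.03],
  [0,0,0,0,0,0,0.04],
  [0,0,0,0,0,0,0.04],
  [0,0,0,0,0,0,0.04],
  [0,0,0,0,0,0,0.03],
  [0,0,0,0,0,0,0.03],
  [0,0,0,0,0,0,0.02],
  [0,0,0,0,0,0,0],
])

```text
time_s: 18.7
tcp_pos: [0.5181, 0.2042, 0.0956]
eef_rot: [-180.0, -0.0, -34.5]
contact_force: [-2.9, 2.0, 5.7]
gripper_width: 0.0098
gripper_force: 45.0
```

```bash
python3 -c "
from plant import get_state
s=get_state();print(s['moment'],s['contact_force'],s['eef_rot'],s['tcp_pos'])"
```

```text
[0.24894264 1.1978436  0.02897473] [-2.94301441  2.01227184  5.65152946] [-1.79966575e+02 -1.92925597e-02 -3.45109012e+01] [0.51805015 0.204165   0.09559581]
```

Emit:
apply_moves([
  [0,0,0,0,0,0,0.015],
  [0,0,0,0,0,0,0.015],
  [0,0,0,0,0,0,0.01],
  [0,0,0,0,0,0,0],
])

```text
time_s: 19.03
tcp_pos: [0.518, 0.2042, 0.0956]
eef_rot: [-180.0, -0.0, -38.0]
contact_force: [-3.1, 0.9, 5.2]
gripper_width: 0.0096
gripper_force: 45.0
```

Run:
```python
from plant import get_state,capture
import numpy as np
from h import *
s=get_state();print(s['moment'],s['contact_force'],s['eef_rot'],s["gripper_width"])
for n in("scene","top"):
    c=capture(n);np.savez(f"pics/{n}5.npz",**c)
s=get_state();print(s['moment'])
o=np.array([.509,.0986]);a=np.radians(-4.65);R=np.array([[np.cos(a),np.sin(a)],[-np.sin(a),np.cos(a)]])
cc=[np.load("pics/scene5.npz")["frame"][180:330,240:390],np.load("pics/top5.npz")["frame"][210:360,240:390]]
cv2.imwrite("pics/s5.png",cv2.resize(np.hstack(cc),None,fx=2.6,fy=2.6)[:,:,::-1])
for n in("scene0","scene4","scene5","top5"):
    f,P,ok=pts(n);q=(P[...,:2]-o)@R.T*1e3;z=P[...,2]
    h=cv2.cvtColor(f,cv2.COLOR_RGB2HSV)
    m=ok&(abs(q[...,0])<38)&(q[...,1]>5)&(q[...,1]<60)&(z>.02)&(z<.062)
    mr=m&(h[...,1]>150);mw=ok&(abs(q[...,0])<38)&(q[...,1]>25)&(q[...,1]<75)&(z>.02)&(z<.062)&(h[...,1]<50)
    print(n,'red y',mr.sum(),np.percentile(q[mr][:,1],[2,50,98]).round(1) if mr.any() else '','white',mw.sum(),np.percentile(q[mw][:,1],[5,50,95]).round(1) if mw.any() else '')
    l=ok&(z>.05)&(z<.13)&(abs(q[...,1])<34)&(abs(q[...,0])<110);print('   last y',np.percentile(q[l][:,1],[1,99]).round(1),q[l][:,0].min(),q[l][:,0].max(),z[l].max())
```

```text
[0.30706502 1.2340561  0.11378694] [-3.05644763  0.90811608  5.19936924] [-1.79972416e+02 -1.57167393e-02 -3.80408030e+01] 0.009579931183007552
[0.2436885  1.15423809 0.08511193]
scene0 red y 0  white 248 [42.1 62.4 70.1]Traceback (most recent call last):
  File "<stdin>", line 17, in <module>
    return _quantile_unchecked(
        a, q, axis, out, overwrite_input, method, keepdims, weights)
    return _ureduce(a,
                    func=_quantile_ureduce_func,
    ...<5 lines>...
                    overwrite_input=overwrite_input,
                    method=method)
    r = func(a, **kwargs)
    result = _quantile(arr,
                       quantiles=q,
    ...<2 lines>...
                       out=out,
                       weights=wgt)
    slices_having_nans = np.isnan(arr[-1, ...])
                                  ~~~^^^^^^^^^
IndexError: index -1 is out of bounds for axis 0 with size 0
```

View pics/s5.png

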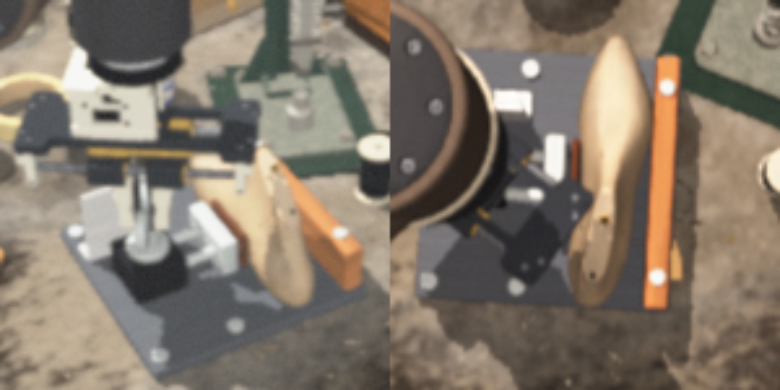

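Emit:
apply_moves([
  [0,0,0,0,0,0,0.012],
  [0,0,0,0,0,0,0.012],
  [0,0,0,0,0,0,0.01],
  [0,0,0,0,0,0,0],
  [0,0,0,0,0,0,0],
])

```text
time_s: 19.55
tcp_pos: [0.518, 0.2042, 0.0956]
eef_rot: [-180.0, -0.0, -41.1]
contact_force: [-2.6, 0.6, 6.0]
gripper_width: 0.01
gripper_force: 45.0
```

Run:
```python
from plant import get_state,capture
from h import *
s=get_state();print(s['moment'],s['contact_force'],s['eef_rot'],s["gripper_width"])
c=capture("top");np.savez(f"pics/top6.npz",**c);print(get_state()['moment'])
o=np.array([.509,.0986]);a=np.radians(-4.65);R=np.array([[np.cos(a),np.sin(a)],[-np.sin(a),np.cos(a)]])
for n in("top0","top4","top5","top6"):
    f,P,ok=pts(n);q=(P[...,:2]-o)@R.T*1e3;z=P[...,2]
    h=cv2.cvtColor(f,cv2.COLOR_RGB2HSV)
    mr=ok&(abs(q[...,0])<32)&(q[...,1]>5)&(q[...,1]<60)&(z>.035)&(z<.062)&((h[...,0]<10)|(h[...,0]>170))&(h[...,1]>110)&(h[...,2]<150)
    print(n,'pad',mr.sum(),[q[mr][:,1].min().round(1),np.median(q[mr][:,1]).round(1),q[mr][:,1].max().round(1)] if mr.any() else '')
    for s0 in (20,40,60,80,95):
        k=ok&(z>.022)&(z<.1)&(abs(q[...,1])<34.5)&(q[...,0]>s0)&(q[...,0]<s0+15)&(h[...,2]>110)
        if k.sum()>5:print('   ',s0,k.sum(),q[k][:,1].min().round(1),q[k][:,1].max().round(1))
```

```text
[0.22894478 1.20984591 0.08065663] [-2.56744437  0.61940799  6.00862783] [-1.79968112e+02 -1.59624159e-02 -4.10535735e+01] 0.010018134089836334
[0.26094102 1.15915496 0.11613952]
top0 pad 84 [np.float64(39.1), np.float64(41.5), np.float64(44.8)]
top4 pad 83 [np.float64(39.0), np.float64(41.5), np.float64(44.7)]
    20 167 -24.6 28.2
    40 179 -28.4 29.1
    60 137 -25.4 16.7
    80 127 -20.2 22.9
    95 92 -15.2 21.1
top5 pad 34 [np.float64(22.1), np.float64(24.8), np.float64(27.1)]
    20 187 -30.9 33.8
    40 189 -32.4 25.2
    60 172 -31.6 23.6
    80 127 -26.5 18.6
    95 92 -21.6 12.8
top6 pad 47 [np.float64(22.1), np.float64(24.7), np.float64(27.8)]
    20 190 -30.9 33.8
    40 190 -32.7 25.0
    60 172 -31.7 23.5
    80 127 -26.5 18.2
    95 94 -21.5 12.8
```

Emit:
apply_moves([
  [0,0,0,0,0,0,0.012],
  [0,0,0,0,0,0,0.012],
  [0,0,0,0,0,0,0.01],
  [0,0,0,0,0,0,0],
  [0,0,0,0,0,0,0],
])

```text
time_s: 20.02
tcp_pos: [0.518, 0.2041, 0.0956]
eef_rot: [-180.0, -0.0, -44.0]
contact_force: [-3.1, 1.3, 4.5]
gripper_width: 0.0101
gripper_force: 45.7
```

```bash
python3 -c "
from plant import get_state
s=get_state();print(s['moment'],s['contact_force'],s['eef_rot'],s['gripper_width'])"
```

```text
[0.22439131 1.28894084 0.8253314 ] [-3.14453418  1.31658848  4.53660212] [-1.79982335e+02 -2.98746473e-02 -4.40338543e+01] 0.0100631969081346
```

The moment jumped to 0.83 N m, so the knob is at its stop. I'll relieve it slightly, let go and lift.

Emit:
apply_moves([
  [0,0,0,0,0,0,-0.015],
  [0,0,0,0,0,0,0],
  [0.38,0,0,0,0,0,0],
  [0.38,0,0,0,0,0,0],
  [0.38,0,0,0,0,0,0],
  [0.38,0,0,0,0,0,0],
  [0.38,0,0,0,0,0,0],
  [0.38,0,0,0,0,0,0],
])

```text
time_s: 20.68
tcp_pos: [0.5177, 0.2038, 0.0947]
eef_rot: [180.0, 0.0, -42.8]
contact_force: [0.2, -0.5, 0.6]
gripper_width: 0.033
gripper_force: 0.0
```

Emit:
apply_moves([
  [0.38,0,0,-0.005,0,0,0],
  [0.38,0,0,-0.015,0,0,0],
  [0.38,0,0,-0.02,0,0,0],
  [0.38,0,0,-0.02,0,0,0],
  [0.38,0,0,-0.025,0,0,0],
  [0.38,0,0,-0.025,0,0,0],
  [0.38,0,0,-0.025,0,0,0],
  [0.38,0,0,0,0,0,0],
])

```text
time_s: 21.35
tcp_pos: [0.5201, 0.2051, 0.2357]
eef_rot: [-179.6, -0.1, -42.8]
contact_force: [1.2, 0.8, 1.7]
gripper_width: 0.0332
gripper_force: 0.0
```

Run:
```python
from plant import get_state,capture
from h import *
s=get_state();print(s['tcp_pos'],s['contact_force'],s["gripper_width"])
for n in("scene","top"):
    c=capture(n);np.savez(f"pics/{n}7.npz",**c)
cc=[np.load("pics/scene7.npz")["frame"][180:330,240:390],np.load("pics/top7.npz")["frame"][210:360,240:390]]
cv2.imwrite("pics/s7.png",cv2.resize(np.hstack(cc),None,fx=2.6,fy=2.6)[:,:,::-1])
o=np.array([.509,.0986]);a=np.radians(-4.65);R=np.array([[np.cos(a),np.sin(a)],[-np.sin(a),np.cos(a)]])
f,P,ok=pts("scene7");z=P[...,2];q=P[...,:2]-np.array([.518,.2042])
m=ok&(np.hypot(q[...,0],q[...,1])<.041)&(z>.07)&(z<.106);print('wing',rect(P[m][:,:2]))
f,P,ok=pts("top7");q=(P[...,:2]-o)@R.T*1e3;z=P[...,2];h=cv2.cvtColor(f,cv2.COLOR_RGB2HSV)
mr=ok&(abs(q[...,0])<32)&(q[...,1]>5)&(q[...,1]<60)&(z>.035)&(z<.062)&((h[...,0]<10)|(h[...,0]>170))&(h[...,1]>110)&(h[...,2]<150)
print('pad',mr.sum(),q[mr][:,1].min() if mr.any() else '')
l=ok&(z>.05)&(z<.14)&(abs(q[...,1])<34)&(abs(q[...,0])<125);print('last zmax',z[l].max(),q[l].min(0),q[l].max(0))
```

```text
[0.52011155 0.20507906 0.23574811] [1.19550881 0.81528037 1.72902607] 0.033224614900050596
wing (array([513. , 201.4]), array([15.7, 71.8]), 47.6)
pad 48 21.982074122970687
last zmax 0.12715446510606965 [-96.62499424 -30.38250846] [85.67597536 33.74666845]
```

View pics/s7.png

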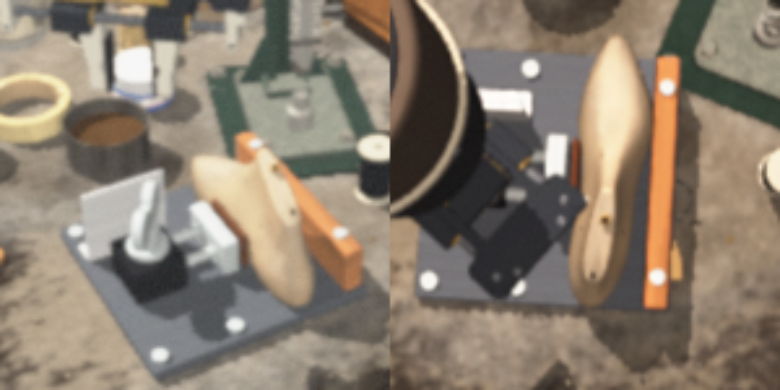

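The last stands upright, clamped between the red pad and the fence. The wings have stayed at about −42°, the guard is untouched and the gripper is clear. I'm handing in.

```bash
python3 -c "
from plant import close_job
print(close_job())"
```

```text
the job is handed in; nothing more can be done
None
```

I stood the last in the clamp with its toe at the far end, turned the wing knob clockwise to its stop so the jaw holds it, let go, and handed the job in at about 21 s; no verdict came back.

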